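# Tilt the long guard comb out of the drawer and lay it by the trimmer

### The arm

A 6-joint arm with a two-finger parallel gripper is mounted at the origin on the work surface. World frame = base frame: x ahead of the robot, y to its left, z up, the work surface at z = 0. Lengths are in m, angles in rad, forces in N, time in s.
With the tool pointing down it reaches from about 0.225 to 0.875 m from the base axis. Payload 3.4 kg.
Tool frame: the origin (TCP) lies at the very end of the fingers, on their centre line; the grasp point (between the pads) lies 19 mm behind it (bot.pinch_z is the distance from the TCP to the grasp point, in m); z points along the fingers, y is the line along which they close (so a half turn about z gives the same grasp; the last joint's range is limited). The gripper opens to 85 mm and grips with 20 to 120 N. Pads are 22 mm wide; open, the fingers measure 114 mm over their backs; the gripper's body (76 mm by 85 mm) begins 54 mm behind the grasp point. The pads swing forward as they close: fully open they stand 13 mm farther back than shut.
Start: joints at [0.985, 0.276, 1.505, -0, 1.361, -0.121], TCP at [0.258, 0.514, 0.231] pointing down, gripper open.
Joint ranges: [-2.89, 2.89], [-0.75, 2.08], [0.22, 2.7], [-1.18, 4.32], [0.11, 2.71], [-2.7, 2.7]. Speed limits (rad/s): [2.57, 2.57, 3.14, 3.14, 3.14, 3.14].

### API

Orientations are given as a unit quaternion [x, y, z, w].
In Python, from plant import bot gives the robot as it stands.
- The arm moves only by the tool drive_tool, never from a script. Its argument "deltas" is one flat list of numbers, 4 for each row, row after row: the shift along the tool's x, y, z normalised to -1 to 1, where 1 is 0.5 m, then the turn about the tool's z normalised to -1 to 1, where 1 is pi/4 rad. In form: [dx, dy, dz, twist, dx, dy, dz, twist, ...]. A call has 1 to 8 rows; each row shifts and turns the commanded pose from where the row before left it, along the tool's axes as they then stand; what a row does not reach is not made up. A row lasts 1/12 s, in which the tool goes at most 41.7 mm and 7.16 degrees, less where a joint would pass 70% of its speed; a pose out of reach is approached as far as the arm can. A call with a number of a shift or a turn outside -1 to 1 is refused whole. A call with a gripper value outside its range is refused whole. "fingers" is the closure, from -1 (fully open) to 1 (shut), so that 0 is half open, set as the call begins (left out, the last holds). The fingers move at their own pace and stop on an object; "newtons" is the grip in N (left out, the last holds). Time passes only in rows, so rows that do not move let the fingers close. It gives the time, the measured TCP pose, the force, the opening and the grip force at its end, in the units of the state.
- bot.observe(): the state, without advancing time (a new reading comes with each control period).
- bot.capture(name): name is "side" or "top" or "wrist"; returns the picture (384x512x3 uint8, red, green, blue); there is no depth.
- bot.camera_model(name): a dict with "fx", "fy", "cx", "cy" (pixels), "world_from_camera" (4x4, takes a point from camera to world coordinates); the wrist camera has in their place "hand_eye" (4x4, takes a point from camera to tool coordinates, whose origin is the TCP and whose axes are the flange's). Camera axes: x right, y up, looking along -z (the intrinsics and any distortion apply to the point x, -y, -z); pixel columns grow to the right and rows downward; lengths in m; the calibration is good to about 2 mm. A picture is of the moment at which its call begins: read the wrist's pose just before it. camera_model takes no time and is no camera call.
- bot.job_done(): hands the job in; it is judged then, once.
The state is a dict: "time": time; "joint_positions": joint angles; "qvel": joint speeds; "tau": joint torques, N m; "tcp_pos": TCP position; "ee_rot": TCP orientation; "contact_force": force on the tool from outside, world axes, zero at the start; "moment": the same for the moment, N m; "grip_width": finger opening in m; "finger_force": force on a finger pad.
Only numpy, scipy, OpenCV 4.12 (cv2) and the standard library are available. Lean on these libraries where they do the work, as an engineer would, in place of code of your own. Each camera call takes 0.05 s, during which the arm holds its last target. There are 200 camera calls.

### The job

Take the longer of the two guard combs out of the pulled-out top drawer: its toothed end lies under the rail of the drawer unit, so raise the end with the tab first and draw it out at a slant, without pressing it against the rail. Lay it flat, tab up, on the floor of the white tray in the free space beside the trimmer; do not let it fall, and leave the other things where they are.

Things in the scene. Friction and masses are not known exactly. Their poses are not given: they have to be found in the camera images.
- long_comb_tab (a point): Centre of the long comb's upright grip tab, 22 mm above its underside. Axes: +x along the teeth to their tips, +z up from the underside. Tab 24 mm along x, 10 mm thick along y, its top 18 mm above this point. It stands on a base plate 46 mm wide, 4 mm thick, that reaches 18 mm to -x. Seven teeth, 12 mm tall from the underside, 45 mm wide in all, reach 112 mm to +x.
- long_comb_mid (a point): The middle of the long guard comb's length and width, 6 mm above its underside, 47 mm from the tab point along +x.
- short_comb_tab (a point): The other guard comb, alike but 88 mm long (teeth reach 70 mm from the tab), in the other compartment; same kind of point and axes. Leave it.
- unit: Fixed stack of three clear plastic drawers, 240 deep (x), 184 wide (y), 198 mm tall. Origin at the centre of its underside; drawers pull out towards its -x, roughly towards the robot. The two lower drawers are shut.
- rail: Clear rail across the unit's front above the top drawer's opening: 6 mm (x) by 184 (y) by 17 mm tall, origin at its centre, 189.5 mm above the counter, so its lower edge is 41 mm and its top 58 mm above the drawer floor. Axes as the unit. It is fixed; do not press the comb against it, a light brush (under 5 N) is all it bears.
- drawer (a joint): How far the top drawer is out (m), stop at 0.110, friction 3 N; also the gap from the front wall's inner face to the rail's front face. Two long compartments side by side, each 82 mm wide, 212 long, centred 43 mm either side of the unit's middle; side walls and divider 38 mm high, front wall 6 mm thick, 58 mm high over the drawer floor.
- tray: Fixed white open tray, 208 (x) by 158 mm (y) outside, rim 13 mm high, walls 4 mm, inner floor 4 mm above the counter. Origin at the centre of its underside. The trimmer lies in it lengthways on its -y half; the +y half is free.
- trimmer: Bronze-coloured hair trimmer, 160 by 40 by 38 mm, lying lengthways in the tray, centred about 42 mm to the -y side of the tray's middle. Origin at the centre of its underside.
- tweezer: Steel tweezer, about 100 by 11 by 7 mm, on the counter; leave it.
- jar: White jar 60 mm across, 50 mm tall, origin at its foot; leave it.
- lotion: Grey bottle 54 mm across, 140 mm tall, origin at its foot; leave it.
- tumbler: White cup 72 mm across, 95 mm tall, origin at its foot; leave it.
- blade_box: Grey box 60 by 40 by 22 mm, origin at its foot; leave it.
- long_comb: The long guard comb, black nylon, 130 mm long, 46 wide, about 45 g (varies by a third). Origin on its underside right below the tab. It lies on the drawer floor (140 mm above the counter) in the middle of either compartment, tab end towards the drawer front, tooth tips 34 to 42 mm behind the rail's front face.
Things that resemble listed ones, but are neither listed nor needed, are in the scene too. Leave any yellow look-alike of the trimmer alone.

How it is judged:
At the end, for the whole second after the job is handed in: The long comb lies released and still on the tray's inner floor, tab up, flat within 4 degrees and its underside within 4 mm of the floor, beside the trimmer and inside the rim (z of long_comb_mid in the frame of tray between 0.006 and 0.014 m and x of long_comb_mid in the frame of tray between -0.05 and 0.05 m and y of long_comb_mid in the frame of tray between -0.01 and 0.06 m and angle between long_comb_tab's own z axis and vertical below 0.07 rad and distance between long_comb_mid and trimmer above 0.03 m and linear speed of long_comb below 0.02 m/s); the robot touches nothing.
It fails at once if the long comb is pressed against the unit's rail (over 5 N) (contact force between long_comb and rail above 5 N).
It fails at once if the long comb falls or flies free (faster than 0.8 m/s with no finger on it) (contact force between the fingers and long_comb below 0.01 N and linear speed of long_comb above 0.8 m/s).
It fails at once if another thing is shifted by more than 30 mm (distance of any of short_comb_tab, trimmer, tweezer, jar, lotion, tumbler, blade_box from where it was at the start of the episode above 0.03 m).
It also fails if it takes over 45 s, if anything falls off the work surface, if the arm or the gripper's body presses on something with over 40 N, if the wrist force passes 120 N, or if a joint passes its speed limit or range.

## Working session

There is one attempt and no reset: what is moved stays moved. The work goes in short steps, Python scripts to look and compute and a tool call to move; the robot and the scene stay as the last step left them, time stands still between calls to the robot, and variables do not carry over. Pictures are saved under pics/ and viewed, at most 10 in all, crops included, and the job is handed in when it is done.

Besides the shell and the picture viewer there is one more tool, called as name(argument=value, ...) on one line, values as JSON. drive_tool: Moves the arm, as the interface text tells. Scaled input: -1 to 1 covers 0.5 m each way for a shift and pi/4 rad each way for a turn. Its arguments: {"type":"object","properties":{"deltas":{"type":"array"},"fingers":{"type":"number"},"newtons":{"type":"number"}},"required":["deltas"]}

```bash
mkdir -p pics; ls
python3 - <<'E'
from plant import bot
import cv2,numpy as np
for n in ("top","side"):
    im=bot.capture(n); cv2.imwrite(f"pics/{n}0.png",im[:,:,::-1])
    m=bot.camera_model(n); print(n,{k:np.round(v,4).tolist() if not isinstance(v,str) else v for k,v in m.items()})
print(bot.observe()); print(bot.pinch_z); m=bot.camera_model("wrist");print(m)
E
```

```text
pics
top {'fx': 454.3979, 'fy': 454.3979, 'cx': 252.8455, 'cy': 195.4096, 'world_from_camera': [[0.0041, 0.9851, -0.1717, 0.3147], [-0.9999, 0.0024, -0.0101, 0.0035], [-0.0096, 0.1717, 0.9851, 1.7691], [0.0, 0.0, 0.0, 1.0]]}
side {'fx': 393.0758, 'fy': 393.0758, 'cx': 257.382, 'cy': 184.5265, 'world_from_camera': [[-0.9658, 0.1315, -0.2233, 0.2818], [-0.2591, -0.4931, 0.8305, 1.0651], [-0.0009, 0.86, 0.5103, 0.7978], [0.0, 0.0, 0.0, 1.0]]}
{'time': 0.1, 'joint_positions': array([ 9.84999480e-01,  2.76569742e-01,  1.50599142e+00, -1.62440158e-05,
        1.36070535e+00, -1.21015072e-01]), 'qvel': array([-0.00127305, -0.00090447, -0.00306455, -0.00262457, -0.00042452,
       -0.00147617]), 'tau': array([ 3.02361223e-03, -4.17701948e+01, -2.46404868e+01,  1.06206537e-04,
        5.81230677e-03,  2.32728588e-06]), 'tcp_pos': array([0.25749162, 0.51360722, 0.23051057]), 'ee_rot': array([ 2.30303061e-01,  9.73118595e-01, -7.87951272e-04, -2.82204638e-04]), 'contact_force': array([ 0.25994167, -1.06649449,  0.09313075]), 'moment': array([ 0.01239074,  0.00781133, -0.00724163]), 'finger_force': 0.0, 'grip_width': 0.0856963244630973}
0.0187
{'fx': 296.50846832453794, 'fy': 296.50846832453794, 'cx': 254.27517237543853, 'cy': 186.73837148469494, 'hand_eye': array([[-1.13631885e-04,  9.47251441e-01,  3.20491332e-01,
         8.31983455e-02],
       [ 9.99999947e-01,  9.84146892e-06,  3.25467566e-04,
         2.19512457e-04],
       [ 3.05145516e-04,  3.20491352e-01, -9.47251392e-01,
        -1.43134976e-01],
       [ 0.00000000e+00,  0.00000000e+00,  0.00000000e+00,
         1.00000000e+00]])}
```

View pics/top0.png

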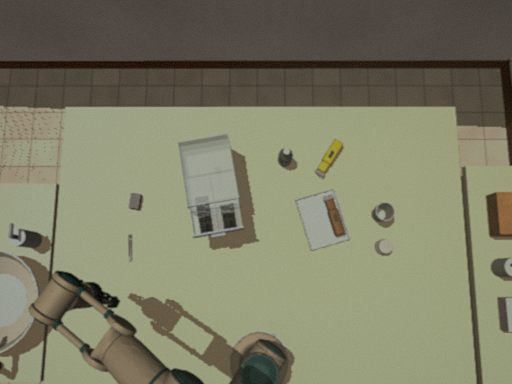

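View pics/side0.png

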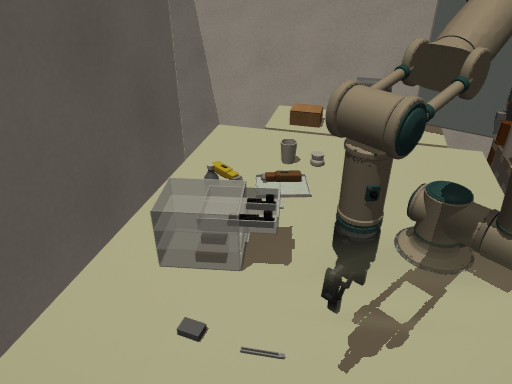

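Run:
```python
import cv2,numpy as np
a=cv2.imread("pics/top0.png")[120:255,170:355]; b=cv2.imread("pics/side0.png")[170:275,150:320]
cv2.imwrite("pics/c1.png",cv2.resize(a,None,fx=4.3,fy=4.3,interpolation=cv2.INTER_CUBIC))
cv2.imwrite("pics/c2.png",cv2.resize(b,None,fx=4.5,fy=4.5,interpolation=cv2.INTER_CUBIC))
```

```text
(no output)
```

View pics/c1.png

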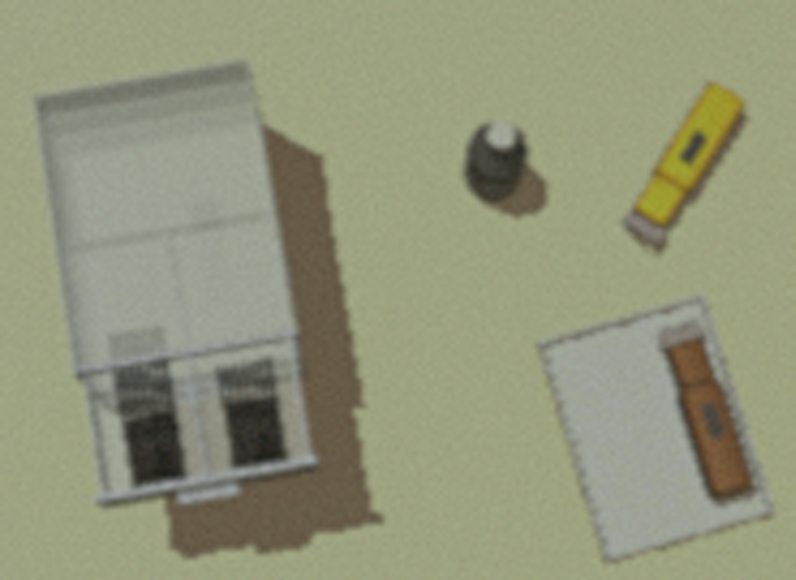

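The crop shows the long comb in the left (+y) compartment, with its tips showing behind the rail. The front wall runs (100,500)-(315,462), the rail (80,377)-(297,338). Tray corners are (540,345), (700,298), (772,513) and (608,560), with the trimmer in the tray's right half.

```bash
cat > h.py <<'E'
import numpy as np
def ray(m,T,px,z):
    d=T[:3,:3]@np.array([(px[0]-m["cx"])/m["fx"],-(px[1]-m["cy"])/m["fy"],-1]); o=T[:3,3]
    return o+d*(z-o[2])/d[2]
E
python3 - <<'E'
from plant import bot
from h import *
m=bot.camera_model("top");T=m["world_from_camera"]
P=lambda c,z:ray(m,T,((c[0]+.5)/4.3-.5+170,(c[1]+.5)/4.3-.5+120),z)[:2]
def seg(n,a,b,z):
    a,b=P(a,z),P(b,z);print(n,a.round(4),b.round(4),np.linalg.norm(b-a).round(4),"mid",((a+b)/2).round(4),"yaw",np.degrees(np.arctan2(*(a-b)[::-1])).round(1));return a,b
seg("wall",(100,500),(315,462),.198); seg("rail",(80,377),(297,338),.198); seg("back",(38,98),(247,63),.198)
seg("trayback",(540,345),(700,298),.013); seg("trayfront",(608,560),(772,513),.013);
seg("trayleft",(540,345),(608,560),.013);
seg("trimmer",(685,335),(735,495),.03)
print(P((155,440),.17))
E
```

```text
wall [0.4458 0.2266] [0.477  0.0538] 0.1756 mid [0.4614 0.1402] yaw 100.2
rail [0.5458 0.2456] [0.5784 0.0692] 0.1793 mid [0.5621 0.1574] yaw 100.5
back [0.781  0.2874] [0.8115 0.1133] 0.1768 mid [0.7962 0.2003] yaw 100.0
trayback [ 0.6036 -0.1443] [ 0.6474 -0.2908] 0.1529 mid [ 0.6255 -0.2175] yaw 106.7
trayfront [ 0.4092 -0.2026] [ 0.4516 -0.3501] 0.1534 mid [ 0.4304 -0.2763] yaw 106.0
trayleft [ 0.6036 -0.1443] [ 0.4092 -0.2026] 0.2029 mid [ 0.5064 -0.1734] yaw 16.7
trimmer [ 0.6102 -0.2735] [ 0.4662 -0.3143] 0.1497 mid [ 0.5382 -0.2939] yaw 15.8
[0.49766959 0.18655226]
```

View pics/c2.png

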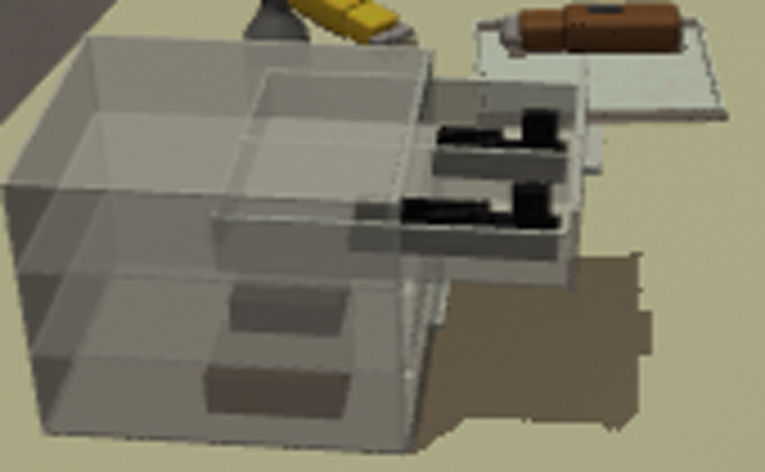

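drive_tool(deltas=[-0.069,-0.0385,-0.03,0,-0.069,-0.0385,-0.03,0,-0.069,-0.0385,-0.03,0,-0.069,-0.0385,-0.03,0,-0.069,-0.0385,0,0,-0.069,-0.0385,0,0,-0.069,-0.0385,0,0,-0.069,-0.0385,0,0], fingers=0.3, newtons=20)

```text
time: 0.77
tcp_pos: [0.4346, 0.2527, 0.2904]
ee_rot: [0.23, 0.973, 0.0, -0.0]
contact_force: [0.2, 0.2, -0.6]
grip_width: 0.0301
finger_force: 0.0
```

drive_tool(deltas=[-0.069,-0.0385,0,0,-0.069,-0.0385,0,0,0,0,0,-0.137,0,0,0,-0.137,0,0,0,-0.137,0,0,0,-0.137,0,0,0,-0.137,0,0,0,-0.137])

```text
time: 1.43
tcp_pos: [0.4783, 0.1889, 0.2899]
ee_rot: [-0.093, 0.996, -0.0, -0.001]
contact_force: [-0.2, -0.4, -0.7]
grip_width: 0.0297
finger_force: 0.0
```

```bash
cat >> h.py <<'E'
from scipy.spatial.transform import Rotation as R
def wristT(bot,o):
    T=np.eye(4);T[:3,:3]=R.from_quat(o["ee_rot"]).as_matrix();T[:3,3]=o["tcp_pos"];return T@bot.camera_model("wrist")["hand_eye"]
def snap(bot,name,save):
    import cv2; o=bot.observe(); im=bot.capture(name)[:,:,::-1].copy(); cv2.imwrite(save,im)
    m=bot.camera_model(name); return m,(wristT(bot,o) if name=="wrist" else m["world_from_camera"]),o,im
E
python3 - <<'E'
from plant import bot
from h import *
m,T,o,im=snap(bot,"wrist","pics/w1.png");np.save("w1T.npy",T)
print(o["time"],o["tcp_pos"],R.from_quat(o["ee_rot"]).as_matrix().round(4),o["grip_width"])
E
```

```text
1.4333 [0.47834402 0.18891322 0.28994145] [[-9.828e-01 -1.847e-01 -1.100e-03]
 [-1.847e-01  9.828e-01 -2.000e-04]
 [ 1.100e-03  0.000e+00 -1.000e+00]] 0.029728723825461614
```

View pics/w1.png

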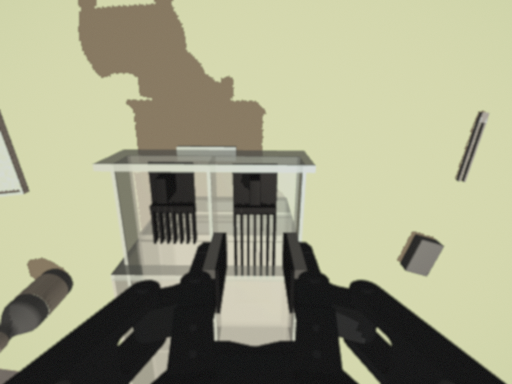

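Run:
```python
from plant import bot
from h import *
import cv2
m=bot.camera_model("wrist");T=np.load("w1T.npy")
ux=np.array([.984,.178]);uy=np.array([-.178,.984])
for n,p,z in [("plateL",(234,200),.144),("plateR",(277,200),.144),("tipL",(236,275),.152),("tipR",(273,275),.152),("toothroot",(255,208),.152),("wall inner top",(255,171),.198),("wall outer top?",(255,163),.198),("wallL",(97,166),.198),("wallR",(314,166),.198),("railfronttop?",(255,275),.198),("plateback",(255,173),.144)]:
    q=ray(m,T,p,z)[:2];print(n,q.round(4),"unit xy",(q@ux).round(4),(q@uy).round(4))
im=cv2.imread("pics/w1.png")[140:300,210:320]; 
im=cv2.convertScaleAbs(im,alpha=1.6,beta=20);cv2.imwrite("pics/w1c.png",cv2.resize(im,None,fx=3.7,fy=3.7,interpolation=cv2.INTER_CUBIC))
```

```text
plateL [0.5109 0.174 ] unit xy 0.5337 0.0803
plateR [0.5026 0.2182] unit xy 0.5334 0.1252
tipL [0.5955 0.1908] unit xy 0.62 0.0817
tipR [0.5879 0.2312] unit xy 0.6197 0.1229
toothroot [0.5125 0.1966] unit xy 0.5393 0.1022
wall inner top [0.4612 0.1868] unit xy 0.4871 0.1018
wall outer top? [0.4546 0.1856] unit xy 0.4804 0.1017
wallL [0.4809 0.0591] unit xy 0.4838 -0.0275
wallR [0.4482 0.2335] unit xy 0.4825 0.15
railfronttop? [0.5598 0.2054] unit xy 0.5874 0.1025
plateback [0.4781 0.1901] unit xy 0.5043 0.102
```

View pics/w1c.png

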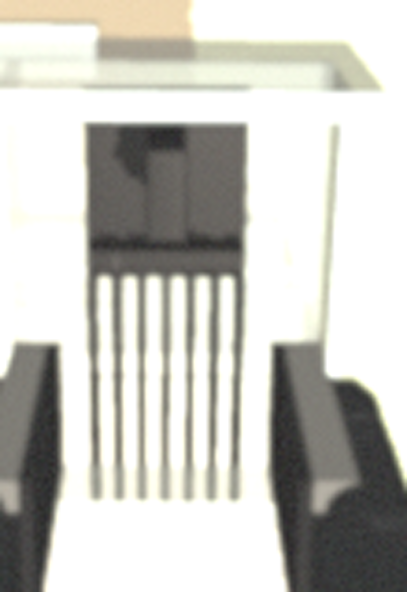

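Run:
```python
from plant import bot
from h import *
m=bot.camera_model("wrist");T=np.load("w1T.npy")
ux=np.array([.984,.178]);uy=np.array([-.178,.984])
for n,p,z in [("tabtop back",(255.1,180.5),.18),("tabtop front",(255.1,206.2),.18),("tabL",(250,195),.18),("tabR",(260.3,195),.18)]:
    q=ray(m,T,p,z)[:2];print(n,q.round(4),"unit xy",(q@ux).round(4),(q@uy).round(4))
o=bot.observe();print(o["tcp_pos"][:2]@ux,o["tcp_pos"][:2]@uy)
```

```text
tabtop back [0.4748 0.1895] unit xy 0.5009 0.102
tabtop front [0.4992 0.1941] unit xy 0.5257 0.1022
tabL [0.4892 0.1875] unit xy 0.5148 0.0974
tabR [0.4875 0.1967] unit xy 0.5147 0.1068
0.5043321504932659 0.10080466746978983
```

drive_tool(deltas=[-0.008,0.0015,0.04,0,-0.008,0.0015,0.04,0,0,0,0.04,0,0,0,0.04,0,0,0,0.04,0,0,0,0.035,0,0,0,0.025,0,0,0,0.008,0])

```text
time: 2.15
tcp_pos: [0.4845, 0.1916, 0.154]
ee_rot: [-0.089, 0.996, -0.0, -0.002]
contact_force: [-0.1, 0.6, -0.4]
grip_width: 0.0296
finger_force: 0.0
```

drive_tool(deltas=[0,0,0,0,0,0,0,0,0,0,0,0,0,0,0,0,0,0,0,0,0,0,0,0], fingers=1, newtons=20)

```text
time: 2.65
tcp_pos: [0.4865, 0.1921, 0.157]
ee_rot: [-0.09, 0.996, 0.0, 0.001]
contact_force: [-0.1, 0.5, -0.7]
grip_width: 0.0098
finger_force: 25.8
```

drive_tool(deltas=[0,0,-0.008,0,0,0,-0.008,0,0,0,-0.008,0,0,0,0,0,0,0,0,0])

```text
time: 3.07
tcp_pos: [0.4865, 0.1921, 0.169]
ee_rot: [-0.09, 0.996, 0.0, 0.001]
contact_force: [-0.3, -0.3, -0.7]
grip_width: 0.0095
finger_force: 25.8
```

Run:
```python
from plant import bot
from h import *
import cv2
m,T,o,im=snap(bot,"wrist","pics/w2.png");m2,T2,o,im2=snap(bot,"side","pics/s2.png")
a=cv2.resize(im,None,fx=.9,fy=.9); b=cv2.resize(im2[170:275,180:300],None,fx=3.3,fy=3.3,interpolation=cv2.INTER_CUBIC)
b=b[:346]; c=np.zeros((346,a.shape[1]+b.shape[1],3),np.uint8);c[:a.shape[0],:a.shape[1]]=a[:346];c[:b.shape[0],a.shape[1]:]=b
c=c[:, :]; cv2.imwrite("pics/v2.png",cv2.resize(c,None,fx=.92,fy=.92)); print(c.shape,o["tcp_pos"],o["contact_force"],o["grip_width"])
```

```text
(346, 857, 3) [0.48633196 0.19205659 0.16868198] [ 0.23943761 -0.20735949 -0.77775617] 0.009300097124187457
```

View pics/v2.png

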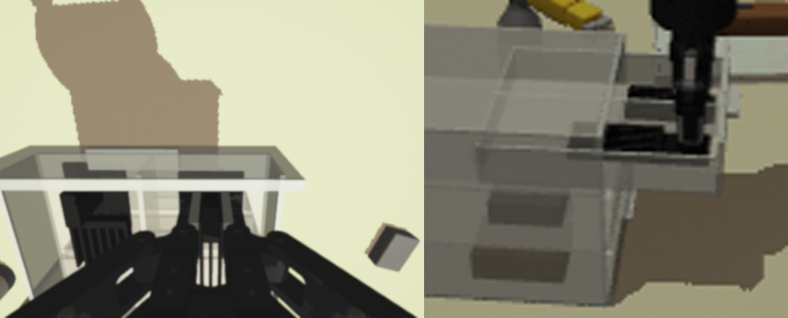

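The side view shows the comb at (605,148)-(710,140) sloping up toward the tab. It pivots in the pads with the tips still down, so I keep lifting, easing +x to clear the front wall.

drive_tool(deltas=[-0.004,0,-0.008,0,-0.004,0,-0.008,0,-0.004,0,-0.008,0,-0.004,0,-0.008,0,0,0,0,0])

```text
time: 3.58
tcp_pos: [0.495, 0.1936, 0.1853]
ee_rot: [-0.09, 0.996, 0.0, 0.001]
contact_force: [-0.4, -0.3, 0.4]
grip_width: 0.0093
finger_force: 25.8
```

```bash
cat > tilt.py <<'E'
from plant import bot
from h import *
import cv2,sys
ux=np.array([.984,.178]);uy=np.array([-.178,.984])
def plane(m,T,p,y0):
    d=T[:3,:3]@np.array([(p[0]-m["cx"])/m["fx"],-(p[1]-m["cy"])/m["fy"],-1]);o=T[:3,3]
    t=(y0-o[:2]@uy)/(d[:2]@uy);q=o+d*t;return q[:2]@ux,q[2]
def run(y0=.102,im=None):
    m,T,o,i=snap(bot,"side",sys.argv[1])
    g=i.max(axis=2)
    pts=[]
    for r in range(170,270):
        for c in range(225,300):
            if g[r,c]<40:
                x,z=plane(m,T,(c,r),y0-.023) 
                pts.append((c,r))
    pts=np.array(pts)
    for c in range(225,290,2):
        rr=pts[pts[:,0]==c][:,1]
        if len(rr):
            x,z=plane(m,T,(c,rr.max()),y0+.022);print(c,rr.min(),rr.max(),"low edge x %.3f z %.3f"%(x,z))
    print(o["tcp_pos"],o["tcp_pos"][:2]@ux,o["contact_force"].round(2))
run()
E
python3 tilt.py pics/s3.png
```

```text
239 215 217 low edge x 0.591 z 0.171
241 206 217 low edge x 0.585 z 0.172
243 206 217 low edge x 0.580 z 0.172
245 206 217 low edge x 0.574 z 0.172
247 200 217 low edge x 0.569 z 0.173
249 198 217 low edge x 0.563 z 0.173
251 199 218 low edge x 0.558 z 0.170
253 170 218 low edge x 0.552 z 0.170
255 170 218 low edge x 0.547 z 0.171
257 170 218 low edge x 0.541 z 0.171
259 170 218 low edge x 0.536 z 0.171
261 170 218 low edge x 0.530 z 0.172
263 170 218 low edge x 0.525 z 0.172
265 170 218 low edge x 0.519 z 0.172
267 170 219 low edge x 0.514 z 0.169
269 170 218 low edge x 0.509 z 0.173
271 170 210 low edge x 0.504 z 0.200
273 170 203 low edge x 0.499 z 0.222
275 170 180 low edge x 0.495 z 0.293
277 170 181 low edge x 0.490 z 0.290
279 180 181 low edge x 0.485 z 0.291
281 180 180 low edge x 0.480 z 0.294
283 172 180 low edge x 0.474 z 0.294
285 172 172 low edge x 0.470 z 0.318
287 172 180 low edge x 0.464 z 0.295
[0.49499    0.19363559 0.18527511] 0.5215372930592026 [-0.41 -0.35  0.4 ]
```

Run:
```python
import cv2
a=cv2.imread("pics/s3.png")[165:265,190:310];cv2.imwrite("pics/s3c.png",cv2.resize(a,None,fx=6,fy=6,interpolation=cv2.INTER_CUBIC))
```

```text
(no output)
```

View pics/s3c.png

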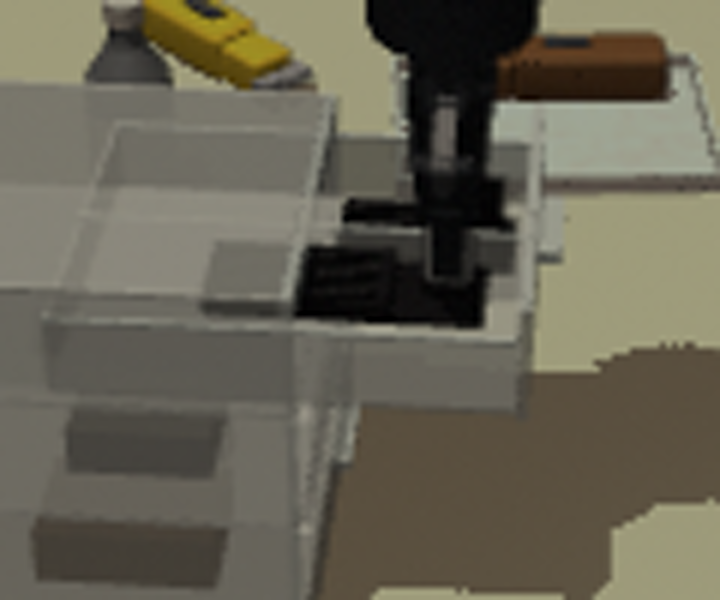

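The comb is held level at about 31 mm and does not pivot under gravity at full grip; its tooth tops are just below the rail. I'll lower it and weaken the grip through the finger position so the tips can hang.

drive_tool(deltas=[0,0,0.01,0,0,0,0.01,0,0,0,0.01,0,0,0,0.01,0,0,0,0,0])

```text
time: 4.05
tcp_pos: [0.4931, 0.1932, 0.1629]
ee_rot: [-0.09, 0.996, -0.0, -0.001]
contact_force: [-0.4, -0.5, -0.3]
grip_width: 0.0097
finger_force: 25.8
```

drive_tool(deltas=[0,0,0,0], fingers=0.84)

```text
time: 4.13
tcp_pos: [0.4937, 0.1934, 0.1638]
ee_rot: [-0.09, 0.996, -0.0, -0.001]
contact_force: [0.6, 0.8, -0.4]
grip_width: 0.0097
finger_force: 25.8
```

drive_tool(deltas=[0,0,0,0], fingers=0.81)

```text
time: 4.22
tcp_pos: [0.4941, 0.1935, 0.1644]
ee_rot: [-0.09, 0.996, 0.0, -0.0]
contact_force: [0.2, -0.5, -1.1]
grip_width: 0.0093
finger_force: 25.8
```

drive_tool(deltas=[0,0,0,0], fingers=0.79)

```text
time: 4.3
tcp_pos: [0.4943, 0.1935, 0.1647]
ee_rot: [-0.09, 0.996, 0.0, 0.0]
contact_force: [-0.0, -0.2, -0.2]
grip_width: 0.0096
finger_force: 25.8
```

drive_tool(deltas=[0,0,0,0], fingers=0.78)

```text
time: 4.38
tcp_pos: [0.4943, 0.1935, 0.1648]
ee_rot: [-0.09, 0.996, 0.0, 0.0]
contact_force: [0.1, -0.0, -0.4]
grip_width: 0.0091
finger_force: 25.1
```

drive_tool(deltas=[0,0,0,0], fingers=0.776)

```text
time: 4.47
tcp_pos: [0.4943, 0.1935, 0.1647]
ee_rot: [-0.09, 0.996, 0.0, 0.0]
contact_force: [-0.1, 0.6, -0.4]
grip_width: 0.0095
finger_force: 18.1
```

drive_tool(deltas=[0,0,0,0], fingers=0.772)

```text
time: 4.55
tcp_pos: [0.4942, 0.1935, 0.1647]
ee_rot: [-0.09, 0.996, 0.0, 0.0]
contact_force: [0.3, -0.5, 0.3]
grip_width: 0.0096
finger_force: 11.0
```

drive_tool(deltas=[0,0,0,0], fingers=0.768)

```text
time: 4.63
tcp_pos: [0.4942, 0.1935, 0.1646]
ee_rot: [-0.09, 0.996, 0.0, 0.0]
contact_force: [-0.0, 0.5, -1.0]
grip_width: 0.0101
finger_force: 3.9
```

drive_tool(deltas=[0,0,0,0,0,0,0,0], fingers=0.767)

```text
time: 4.8
tcp_pos: [0.4941, 0.1935, 0.1645]
ee_rot: [-0.09, 0.996, 0.0, 0.0]
contact_force: [-0.3, -0.4, -0.0]
grip_width: 0.0101
finger_force: 2.1
```

```bash
sed -i 's/range(225,290,2)/range(225,276,4)/' tilt.py; python3 tilt.py pics/s4.png
```

```text
241 212 218 low edge x 0.585 z 0.168
245 212 219 low edge x 0.574 z 0.166
249 198 219 low edge x 0.563 z 0.166
253 170 219 low edge x 0.552 z 0.167
257 170 219 low edge x 0.541 z 0.168
261 170 219 low edge x 0.530 z 0.168
265 170 220 low edge x 0.519 z 0.166
269 170 220 low edge x 0.508 z 0.166
273 170 203 low edge x 0.499 z 0.222
[0.49408873 0.19349741 0.16450653] 0.5206258446173992 [-0.31 -0.44 -0.02]
```

Run:
```python
import cv2,numpy as np
f=lambda n:cv2.resize(cv2.imread(n)[185:240,215:285],None,fx=5.6,fy=5.6,interpolation=cv2.INTER_CUBIC)
cv2.imwrite("pics/s4c.png",np.hstack([f("pics/s2.png"),f("pics/s4.png")]))
```

```text
(no output)
```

View pics/s4c.png

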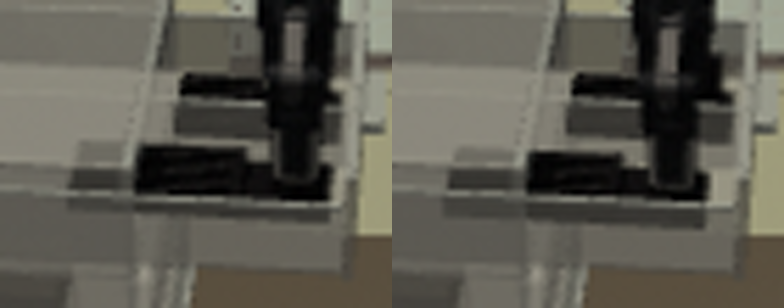

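drive_tool(deltas=[0,0,0,0,0,0,0,0], fingers=0.7665)

```text
time: 5.02
tcp_pos: [0.4941, 0.1935, 0.1645]
ee_rot: [-0.09, 0.996, 0.0, 0.0]
contact_force: [-0.3, 0.4, 0.2]
grip_width: 0.01
finger_force: 1.2
```

```bash
cat > tip.py <<'E'
from plant import bot
from h import *
import cv2,sys
m,T,o,i=snap(bot,"side",sys.argv[1])
b=cv2.imread(sys.argv[2])
print(o["finger_force"],o["tcp_pos"].round(4))
g=i.max(2).astype(int);h=b.max(2).astype(int)
for n,c0,c1 in (("tip",226,237),("rear",262,271)):
    print(n);print(" old",h[200:232,c0:c1].mean(1).astype(int).tolist());print(" new",g[200:232,c0:c1].mean(1).astype(int).tolist())
E
python3 tip.py pics/s5.png pics/s4.png
```

```text
1.1821498721837997 [0.4941 0.1935 0.1645]
tip
 old [140, 142, 141, 138, 138, 138, 138, 138, 138, 138, 138, 125, 111, 110, 122, 69, 56, 56, 55, 112, 75, 68, 67, 69, 89, 91, 91, 91, 91, 91, 91, 91]
 new [140, 142, 141, 138, 138, 139, 138, 138, 138, 138, 138, 139, 138, 126, 123, 71, 58, 56, 56, 112, 75, 68, 68, 67, 67, 67, 90, 91, 91, 91, 91, 91]
rear
 old [30, 15, 10, 24, 22, 12, 15, 18, 15, 17, 29, 36, 37, 37, 37, 29, 17, 20, 26, 9, 19, 117, 63, 56, 57, 67, 102, 102, 103, 102, 103, 102]
 new [30, 15, 11, 24, 21, 12, 15, 18, 15, 17, 29, 36, 36, 34, 33, 21, 15, 19, 25, 6, 16, 117, 62, 55, 56, 67, 102, 102, 103, 103, 102, 103]
```

The tips dropped about 2 px while the rear stayed put, so the comb now pivots at 1.2 N. Lifting slowly.

drive_tool(deltas=[-0.0015,0,-0.005,0,-0.0015,0,-0.005,0,-0.0015,0,-0.005,0,-0.0015,0,-0.005,0,-0.0015,0,-0.005,0,-0.0015,0,-0.005,0,0,0,0,0,0,0,0,0])

```text
time: 5.73
tcp_pos: [0.4988, 0.1943, 0.1797]
ee_rot: [-0.09, 0.996, 0.0, 0.0]
contact_force: [0.3, -0.4, -1.2]
grip_width: 0.0099
finger_force: 1.2
```

```bash
python3 tip.py pics/s6.png pics/s5.png
```

```text
1.1520945467054844 [0.4988 0.1943 0.1797]
tip
 old [140, 142, 141, 138, 138, 139, 138, 138, 138, 138, 138, 139, 138, 126, 123, 71, 58, 56, 56, 112, 75, 68, 68, 67, 67, 67, 90, 91, 91, 91, 91, 91]
 new [140, 142, 141, 138, 138, 138, 139, 138, 138, 138, 138, 139, 135, 118, 123, 71, 59, 56, 55, 112, 75, 68, 68, 67, 68, 82, 91, 91, 91, 91, 91, 91]
rear
 old [30, 15, 11, 24, 21, 12, 15, 18, 15, 17, 29, 36, 36, 34, 33, 21, 15, 19, 25, 6, 16, 117, 62, 55, 56, 67, 102, 102, 103, 103, 102, 103]
 new [7, 7, 8, 32, 33, 31, 31, 30, 28, 28, 18, 14, 14, 24, 7, 5, 7, 7, 8, 9, 32, 125, 102, 108, 108, 108, 103, 102, 103, 103, 103, 103]
```

drive_tool(deltas=[-0.002,0,-0.008,0,-0.002,0,-0.008,0,-0.002,0,-0.008,0,-0.002,0,-0.008,0,-0.002,0,-0.008,0,-0.002,0,-0.008,0,-0.002,0,-0.008,0,-0.002,0,-0.008,0])

```text
time: 6.45
tcp_pos: [0.5065, 0.1957, 0.2119]
ee_rot: [-0.09, 0.996, 0.0, 0.0]
contact_force: [0.5, -0.3, 0.3]
grip_width: 0.0095
finger_force: 1.1
```

drive_tool(deltas=[0,0,0,0,0,0,0,0])

```text
time: 6.62
tcp_pos: [0.5066, 0.1958, 0.2118]
ee_rot: [-0.09, 0.996, 0.0, 0.0]
contact_force: [0.1, 0.5, -0.4]
grip_width: 0.0096
finger_force: 1.1
```

```bash
python3 tip.py pics/s7.png pics/s6.png;python3 - <<'E'
import cv2,numpy as np
cv2.imwrite("pics/s7c.png",cv2.resize(cv2.imread("pics/s7.png")[165:245,205:300],None,fx=7,fy=7,interpolation=cv2.INTER_CUBIC))
E
```

```text
1.1362804099917412 [0.5066 0.1958 0.2118]
tip
 old [140, 142, 141, 138, 138, 138, 139, 138, 138, 138, 138, 139, 135, 118, 123, 71, 59, 56, 55, 112, 75, 68, 68, 67, 68, 82, 91, 91, 91, 91, 91, 91]
 new [139, 142, 140, 138, 138, 138, 138, 138, 138, 138, 137, 136, 133, 127, 128, 82, 79, 76, 77, 114, 80, 74, 74, 73, 78, 85, 90, 90, 91, 90, 91, 91]
rear
 old [7, 7, 8, 32, 33, 31, 31, 30, 28, 28, 18, 14, 14, 24, 7, 5, 7, 7, 8, 9, 32, 125, 102, 108, 108, 108, 103, 102, 103, 103, 103, 103]
 new [14, 14, 14, 13, 5, 5, 6, 6, 6, 15, 46, 90, 114, 120, 124, 149, 150, 150, 150, 150, 150, 127, 101, 107, 107, 107, 102, 102, 102, 102, 102, 102]
```

View pics/s7c.png

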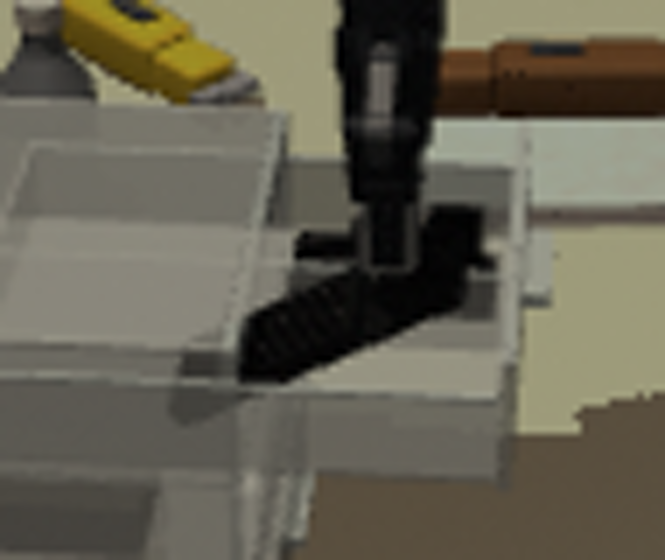

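The side view shows the comb tilted about 32°: tips on the drawer floor at about (175,415), and the raised end near (465,300) clears the front wall. I'll firm the grip and draw it out along the slant.

drive_tool(deltas=[0,0,0,0,0,0,0,0,0,0,0,0], fingers=0.79)

```text
time: 6.92
tcp_pos: [0.5062, 0.1957, 0.2114]
ee_rot: [-0.09, 0.996, 0.0, -0.0]
contact_force: [-0.9, -0.2, 1.6]
grip_width: 0.0094
finger_force: 20.1
```

drive_tool(deltas=[0.012,0,-0.0075,0,0.012,0,-0.0075,0,0.012,0,-0.0075,0,0.012,0,-0.0075,0,0.012,0,-0.0075,0,0.012,0,-0.0075,0,0.012,0,-0.0075,0,0.012,0,-0.0075,0])

```text
time: 7.58
tcp_pos: [0.4585, 0.187, 0.242]
ee_rot: [-0.09, 0.996, 0.0, 0.0]
contact_force: [0.1, -0.9, -0.5]
grip_width: 0.0095
finger_force: 19.9
```

Run:
```python
from plant import bot
from h import *
import cv2
m,T,o,i=snap(bot,"side","pics/s8.png");ux=np.array([.984,.178]);uy=np.array([-.178,.984])
g=i.max(2)
def px(x,z,y=.102):
    P=np.array([*(x*ux+y*uy),z,1]);c=np.linalg.inv(T)@P
    return m["cx"]+m["fx"]*c[0]/-c[2],m["cy"]-m["fy"]*c[1]/-c[2]
px0=o["tcp_pos"][:2]@ux;pz=o["tcp_pos"][2]+.019;th=np.radians(32)
for n,a,b in (("tip",112,-33),("tiptop",112,-21),("rear",-18,-33)):
    a/=1e3;b/=1e3;x=px0+a*np.cos(th)+b*np.sin(th);z=pz-a*np.sin(th)+b*np.cos(th);print(n,round(x,3),round(z,3),np.round(px(x,z),1))
print("rail low",px(.581,.181),o["finger_force"],o["tcp_pos"])
for r in range(180,226,2): print(r,''.join('#' if v<45 else '+' if v<85 else '.' for v in g[r,225:300]))
```

```text
tip 0.562 0.174 [250.3 212.2]
tiptop 0.568 0.184 [248.  209.1]
rear 0.452 0.243 [291.1 192.9]
rail low (np.float64(243.44736495860346), np.float64(209.74847107645274)) 19.91654545068741 [0.45850093 0.18698983 0.24199435]
180 .....................................++++##################################
182 .................................................##########................
184 ....................+............................+########+................
186 ....................+.............................#######+.................
188 ....................++.........+................+#+#######+................
190 ...................+++...........................#+#########...++..........
192 ...................+++..........+................++##############..........
194 ..................++++...................+#####++++##############..........
196 ..................+++..........++++++++++########################+.......+.
198 .......................##+#++++++++++..+#########################..........
200 ......................#########################################............
[... 260 characters left out ...]
......++#######################+++++....+++.................
210 ......................##################+....+++++.........................
212 ......................##############+......................................
214 .....................+#########............................................
216 ......................#####................................................
218 ...........................................................................
220 ........++.................................................................
222 ...........................................................................
224 ...........................................................................
```

drive_tool(deltas=[0.02,0,-0.01,0,0.02,0,-0.01,0,0,0,-0.025,0,0,0,-0.025,0,0,0,-0.025,0,0,0,-0.025,0,0,0,-0.02,0,0,0,0,0])

```text
time: 8.3
tcp_pos: [0.4401, 0.1837, 0.3138]
ee_rot: [-0.09, 0.996, 0.0, 0.002]
contact_force: [1.0, -0.2, -0.1]
grip_width: 0.0091
finger_force: 19.9
```

```bash
cat > go.py <<'E'
from plant import bot
from h import *
import sys
o=bot.observe();M=R.from_quat(o["ee_rot"]).as_matrix();t=np.array(eval(sys.argv[1]))
print(o["tcp_pos"].round(4),"yaw",np.degrees(np.arctan2(M[1,0],M[0,0])).round(2),"units",(M.T@(t-o["tcp_pos"])/.5).round(4),o["finger_force"])
E
python3 go.py "[.5075,-.2217,.30]"
```

```text
[0.4401 0.1837 0.3138] yaw -169.64 units [ 0.0133 -0.8218  0.0273] 19.910574853420258
```

drive_tool(deltas=[0,-0.03,0,0,0,-0.05,0,0,0,-0.055,0,0,0,-0.055,0,0,0,-0.055,0,0,0,-0.055,0,0,0,-0.055,0,0,0,-0.055,0,0])

```text
time: 8.97
tcp_pos: [0.4758, -0.0193, 0.3108]
ee_rot: [-0.09, 0.996, 0.0, -0.001]
contact_force: [0.4, 1.4, 0.2]
grip_width: 0.0095
finger_force: 19.9
```

drive_tool(deltas=[0,-0.055,0,0,0,-0.055,0,0,0,-0.055,0,0,0,-0.055,0,0,0,-0.055,0,0,0.006,-0.05,0.01,0,0.007,-0.04,0.01,0,0,-0.027,0.007,0])

```text
time: 9.63
tcp_pos: [0.5044, -0.2139, 0.2966]
ee_rot: [-0.089, 0.996, 0.0, -0.001]
contact_force: [0.9, 0.5, -1.3]
grip_width: 0.0096
finger_force: 19.9
```

drive_tool(deltas=[0,0,0,-0.06,0,0,0,-0.075,0,0,0,0])

```text
time: 9.88
tcp_pos: [0.5049, -0.2119, 0.2972]
ee_rot: [-0.143, 0.99, 0.001, -0.0]
contact_force: [-0.0, 1.0, -0.5]
grip_width: 0.0093
finger_force: 19.9
```

```bash
python3 go.py "[.5075,-.2217,.085]"
python3 - <<'E'
from plant import bot
from h import *
import cv2
m,T,o,i=snap(bot,"side","pics/s9.png");m2,T2,o2,i2=snap(bot,"top","pics/t9.png")
tx=np.array([.959,.282])
def px(m,T,P):
    c=np.linalg.inv(T)@np.array([*P,1]);return (m["cx"]+m["fx"]*c[0]/-c[2],m["cy"]-m["fy"]*c[1]/-c[2])
th=np.radians(32)
for n,a,b in (("tip",.112,-.033),("rear",-.018,-.033)):
    P=[*(o["tcp_pos"][:2]+tx*(a*np.cos(th)+b*np.sin(th))),o["tcp_pos"][2]+.019-a*np.sin(th)+b*np.cos(th)]
    print(n,np.round(P,3),np.round(px(m,T,P),1),np.round(px(m2,T2,P),1))
g=i.max(2)
for r in range(75,215,3): print(r,''.join('#' if v<40 else '+' if v<85 else '.' for v in g[r,230:330:1]))
E
```

```text
[ 0.5049 -0.2119  0.2972] yaw -163.54 units [ 3.000e-04 -2.090e-02  4.243e-01] 19.91807520389557
tip [ 0.579 -0.19   0.229] [268.2 137.1] [313.8 196.7]
rear [ 0.474 -0.221  0.298] [300.1 118.5] [326.6 225.2]
75 ...................................................+######################+.........................
78 ...................................................#######################..........................
81 ...................................................+#####################+..........................
84 .....................................................+#################+............................
87 ........................................................+##########.................................
90 ........................................................#######++###+...............................
93 ........................................................+#####+.+###+...............................
96 ........................................................+#####+.+##+................................
99 ........................................................+
[... 3333 characters left out ...]
+++++++#######+++.......+.............................................
198 ..................##++++++++++++....########+.......................................................
201 .................###########################+.......................................................
204 ................++++++++++++++++++++++++............................................................
207 ................++++++++++++++++++++++++++++++......................................................
210 .........................................++++.......................................................
213 ....................................................................................................
```

The tip is seen at about (268,138) against a predicted (268,137), so the tilt held. Lowering over the tray.

drive_tool(deltas=[0,-0.01,0.03,0,0,-0.011,0.055,0,0,0,0.06,0,0,0,0.06,0,0,0,0.06,0,0,0,0.06,0,0,0,0.05,0,0,0,0.03,0])

```text
time: 10.65
tcp_pos: [0.5066, -0.2207, 0.0926]
ee_rot: [-0.143, 0.99, 0.002, -0.002]
contact_force: [-0.7, 0.0, 0.1]
grip_width: 0.0099
finger_force: 19.9
```

drive_tool(deltas=[0,0,0.015,0,0,0,0.008,0,0,0,0,0,0,0,0,0])

```text
time: 10.98
tcp_pos: [0.509, -0.2225, 0.0849]
ee_rot: [-0.143, 0.99, -0.001, 0.001]
contact_force: [0.1, 0.9, 0.0]
grip_width: 0.0097
finger_force: 19.9
```

```bash
python3 go.py "[.5075,-.2217,.0754]"
python3 - <<'E'
from plant import bot
from h import *
import cv2
m2,T2,o2,i2=snap(bot,"top","pics/t10.png")
c=i2[185:255,290:355].astype(int)
for r in range(0,70,2): print(r+185,''.join('#' if v.max()<60 else 'T' if v[2]>v[0]+45 else '+' if v.max()<130 else '.' for v in c[r]))
E
```

```text
[ 0.509  -0.2225  0.0849] yaw -163.57 units [0.0025 0.0023 0.019 ] 19.90726500749588
185 .................................................................
187 .................................................................
189 ..................................++++++.........................
191 ...............................++++++++++........................
193 ............................+++#++....++++++++...................
195 .......................++..++++++....+++++++++++.................
197 ...............++.........++++++....+++....+++++++++.............
199 .........................+++++.....+++..........+++++++..........
201 ........................+++++.....++...............++++++++......
203 ......................++#+++....+++...................++++++++...
205 ...............+++++++##++++..++++.....T..................+++++++
207 ...............+++++++++++++++++++...........................++++
209 ................+#+++++++++++++++++..........................++++
211 .................++++++++++++++++++++++.....................+++..
213 ..................+++++++++++#+
[... 734 characters left out ...]

235 ........++++++++++......+++++++++++++++++++++++++++.++++++++++...
237 ........++.++++++.......+++++++++++++++++++++++++++++++++++++++++
239 ......+++...+++..........++.....+++++++++++++++++++++++++++++++++
241 .....++.....++......................+++++++++++++++++++++++++++++
243 ....++.....+++.......++++..............++++++++++++++++++++++++++
245 ...++.T...+++++++...+++++++++...........+++++++++++++++++++++++++
247 ..++.....++++++++++++++++++++++++++......++++++++++++++++++++++++
249 .++....+++++++++++++++++.++++++++++.....++++#++++++++++++++++++++
251 +++...+++++++++++++++++++++++++++++++..++++++++++..++++++++++++++
253 +++++++++++++++++++++++++++++++++++++++++++++++++.....+++++++++++
```

drive_tool(deltas=[0,0,0.009,0,0,0,0.009,0,0,0,0,0,0,0,0,0])

```text
time: 11.37
tcp_pos: [0.5086, -0.2225, 0.0752]
ee_rot: [-0.143, 0.99, -0.0, 0.001]
contact_force: [-0.2, -0.6, -0.4]
grip_width: 0.0099
finger_force: 20.0
```

drive_tool(deltas=[0,0,0,0,0,0,0,0], fingers=0.768)

```text
time: 11.53
tcp_pos: [0.5082, -0.2222, 0.0751]
ee_rot: [-0.143, 0.99, -0.0, 0.0]
contact_force: [0.1, -0.2, -0.3]
grip_width: 0.0099
finger_force: 3.7
```

drive_tool(deltas=[0.0114,0,0.0116,0,0.0114,0,0.0116,0,0.0097,0,0.0131,0,0.0097,0,0.0131,0,0.0077,0,0.0143,0,0.0077,0,0.0143,0,0,0,0,0,0,0,0,0])

```text
time: 12.2
tcp_pos: [0.4798, -0.2302, 0.0352]
ee_rot: [-0.143, 0.99, 0.001, -0.001]
contact_force: [1.1, -1.0, -0.8]
grip_width: 0.0101
finger_force: 3.5
```

```bash
cat > m.py <<'E'
from plant import bot
from h import *
import sys
m,T,o,i=snap(bot,"side",sys.argv[1]);g=i.max(2)
print(o["tcp_pos"],o["finger_force"],o["contact_force"])
for r in range(150,204,2): print(r,''.join('#' if v<40 else '+' if v<85 else '.' for v in g[r,240:325]))
E
python3 m.py pics/s11.png
```

```text
[ 0.4798307  -0.23016807  0.03518415] 3.544836714863777 [ 1.12611577 -0.96025373 -0.76692828]
150 ..........................................+++++####################..................
152 ..........................................+++++###################+..................
154 ..........................................+++++++################+...................
156 ..........................................+++++++++###########..........++++.....+++.
158 ..........................................+++++++++##########+..........+++++++++++..
160 ..........................................+++++++++###########................++++...
162 ...........................................++++++++######..###.....................+.
164 ...................................................+#####..+#+.........+.......+++++.
166 ...................................................+#####..+#..............++++++....
168 ....................................................##+#++++#+.......................
170 ....................................................#########+.......................
172 ............
[... 723 characters left out ...]
..........................####################........................
190 ....++.....................+++++++++++..+######++++++................................
192 ....++...........+.........++++++++++................................................
194 ...+++....................+++++++++..................................................
196 ...+++..........++++++++++########+++..........................+...+..+..............
198 ........##++++++++++++....########+..................................................
200 .......##############+....#######+...................................................
202 .......+.++++++++##################+.................................................
```

drive_tool(deltas=[0.005,0,0.007,0,0.005,0,0.007,0,0.002,0,0.007,0,0,0,0.006,0,0,0,0.002,0,0,0,0,0,0,0,0,0])

```text
time: 12.83
tcp_pos: [0.4746, -0.232, 0.0214]
ee_rot: [-0.143, 0.99, 0.0, -0.0]
contact_force: [-1.4, -0.7, 2.0]
grip_width: 0.0102
finger_force: 3.8
```

```bash
python3 m.py pics/s12.png
```

```text
[ 0.47461927 -0.23200609  0.02140277] 3.840290978550911 [-1.39443794 -0.69195147  2.02731195]
150 ..........................................+++++++###################+................
152 ..........................................++++++####################+................
154 ..........................................++++++####################+................
156 ..........................................+++++++##################+....++++.....+++.
158 ..........................................+++++++++###############......+++++++++++..
160 ..........................................++++++++++##########+...............++++...
162 ...........................................+++++++++###########....................+.
164 .....................................................#####+++##+.......+.......+++++.
166 .....................................................#####+.+##+...........++++++....
168 ....................................................+#####+.+#+......................
170 .....................................................#####+.+#+......................
172 ............
[... 723 characters left out ...]
..........................###################+........................
190 ....++.....................+++++++++++..+####################+.......................
192 ....++...........+.........+++++++++++..+#+++++######+++++++++.......................
194 ...+++....................++#++++++..................................................
196 ...+++..........++++++++++########+++..........................+...+..+..............
198 ........##++++++++++++....########+..................................................
200 .......+#############+....#######+...................................................
202 .......+.++++++++##################+.................................................
```

drive_tool(deltas=[0,0,0,0,0,0,0,0,0,0,0,0], fingers=0.74)

```text
time: 13.13
tcp_pos: [0.475, -0.232, 0.0214]
ee_rot: [-0.143, 0.99, 0.0, 0.0]
contact_force: [-0.1, 0.7, 0.0]
grip_width: 0.0114
finger_force: 0.0
```

drive_tool(deltas=[0,0,0,0,0,0,0,0,0,0,0,0,0,0,0,0], fingers=0.5)

```text
time: 13.47
tcp_pos: [0.4749, -0.232, 0.0214]
ee_rot: [-0.143, 0.99, 0.0, 0.0]
contact_force: [0.5, 0.0, -0.2]
grip_width: 0.0214
finger_force: 0.0
```

drive_tool(deltas=[0,0,-0.02,0,0,0,-0.04,0,0,0,-0.06,0,0,0,-0.08,0,0,0,-0.08,0,0,0,-0.08,0,0.04,0,-0.06,0,0.04,0,0,0])

```text
time: 14.13
tcp_pos: [0.4398, -0.2456, 0.2392]
ee_rot: [-0.144, 0.99, -0.005, 0.005]
contact_force: [0.2, -0.9, 0.1]
grip_width: 0.0214
finger_force: 0.0
```

Run:
```python
from plant import bot
from h import *
import cv2
m,T,o,i=snap(bot,"wrist","pics/w13.png");print(o["tcp_pos"],o["contact_force"],m["cx"])
t=np.array([.528,-.247]);tx=np.array([.959,.282]);ty=np.array([-.282,.959])
k=(i.max(2)<70).astype(np.uint8)
n,l,s,c=cv2.connectedComponentsWithStats(k)
for j in range(1,n):
    if s[j,4]>150:
        q=ray(m,T,c[j],.012)[:2]-t;print(s[j],c[j].round(),"tray xy",(q@tx).round(3),(q@ty).round(3))
for r in range(0,384,8): print('%3d'%r,''.join('#' if v.max()<70 else 'T' if v[2]>v[0]+45 else '+' if v.max()<130 else '.' for v in i[r,60:450:5].astype(int)))
```

```text
[ 0.43980352 -0.24564258  0.23923592] [ 0.20227804 -0.89413876  0.09485811] 254.27517237543853
[186 163  30  25 163] [203. 167.] tray xy -0.066 -0.042
[ 243  169   32   45 1241] [258. 188.] tray xy -0.038 0.03
[    6   232   498   152 34268] [255. 335.] tray xy 0.211 0.026
  0 .....+++++++++++++++++..........+++++.........................................
  8 ......+++++++++++++++++........+++++..........................................
 16 ........++++++++++++++++.....+++++............................................
 24 .........++++++++++++++++..+++++..............................................
 32 ...........++++++++++++++++++++...............................................
 40 ............++++++++++++++++++................................................
 48 .............++++++++++++++++.................................................
 56 .+............+++++++++++++++++...............................................
 64 ++++++..........++++++++++++++++..............................................
 72 ...#+.++.........++++++++++++++++..........................................
[... 2457 characters left out ...]
...########################+++++++++
320 .......##########################............+##########################++++++
328 .....###########.+###############............+###############.+###########++++
336 ..+###########+.#################............+#################.##############
344 +######################T#############+..+##############+######################
352 #####################TT################################..#####################
360 ####################TT+#################################...###################
368 ##################TTTT##################################+...##################
376 #################TTT######################################+...################
```

```bash
python3 m.py pics/s14.png | tail -14
python3 - <<'E'
from plant import bot
from h import *
import cv2
i=cv2.imread("pics/w13.png");g=i.max(2)
for r in range(160,290,4): print(r,''.join('#' if v<70 else '+' if v<130 else '.' for v in g[r,225:290]))
m=bot.camera_model("side");T=m["world_from_camera"];t=np.array([.528,-.247]);tx=np.array([.959,.282]);ty=np.array([-.282,.959])
for a in (-.018,.112):
  for b in (0,.012):
    P=np.array([*(np.array([.4749,-.232])+a*tx+.022*ty),.004+b,1]);c=np.linalg.inv(T)@P
    print(a,b,m["cx"]-m["fx"]*c[0]/c[2],m["cy"]+m["fy"]*c[1]/c[2])
E
```

```text
176 .........................++++++++++#++++++++++++++++++++++++++.......................
178 +....................+....+++++++++#++++++++++++++++++++++++#+.......................
180 ......................++++#+++++++##+########+#+#++++#######+........................
182 .....................................................+#####+.........................
184 ................................++++++...++++++#+....+#####+.........................
186 .....+.....................###########+..##################+.........................
188 .....++..................................###################+........................
190 ....+++....................+++++++++++..+###################+........................
192 ....+++..........+.........+++++++++++..+#+++++######++++++++........................
194 ...+++....................+++#+++++..................................................
196 ...+++..........++++++++++########+++..........................+...+..+..............
198 ........##++++++++++++....########+..................................................
200 .......+########
[... 1959 characters left out ...]
....+###############
264 #########+.......................................+###############
268 #########+........................................+##############
272 ########+.........................................+#########++++#
276 #########+++++.++..++............................++#########++###
280 ########++..............+++++++++++++++++++++++++++##############
284 #######+...........................................+#############
288 #######+............................................+############
-0.018 0 301.4430267186784 191.99595531168953
-0.018 0.012 301.6198829753381 189.3234456365737
0.112 0 267.57173360972996 192.44967434900704
0.112 0.012 267.6104351921092 189.77437459586415
```

```bash
python3 -c "
from plant import bot
print(bot.job_done())"
```

```text
the job is handed in; nothing more can be done
None
```

The long comb is out of the drawer, lying flat and tab up in the tray's free half beside the trimmer, released, and the job is handed in; no verdict came back.

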